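Unlock the dough guide and take out its fence stop

ROBOT

A 6-joint arm with a two-finger parallel gripper is mounted at the origin on the work surface. World frame = base frame: x ahead of the robot, y to its left, z up, the work surface at z = 0. Lengths are in m, angles in rad, forces in N, time in s.
With the tool pointing down it reaches from about 0.25 to 0.775 m from the base axis. Payload 8.9 kg.
Tool frame: the origin (TCP) lies on the centre line of the jaws, within the pads' length; the fingertips stand 14 mm ahead of it and the grasp point (between the pads) lies 5 mm behind it; z points along the fingers, y is the direction in which the jaws open and shut (so a half turn about z gives the same grasp; the last joint's range is limited). The gripper opens to 85 mm and grips with 20 to 120 N. Pads are 22 mm wide; open, the fingers measure 114 mm over their backs; the gripper's body (76 mm by 85 mm) begins 54 mm behind the grasp point. The pads swing forward as they close: fully open they stand 13 mm farther back than shut.
Start: joints at [1.168, 0.291, -0.153, 1.127, 0, 1.431], TCP at [0.137, 0.507, 0.245] pointing down, gripper open.
Joint ranges: [-2.52, 2.52], [-0.91, 1.74], [-1.3, 1.37], [-1.96, 2.02], [-1.52, 1.47], [-3.14, 3.14]. Speed limits (rad/s): [2.22, 2.22, 2.79, 3.14, 3.14, 3.14].

INTERFACE

Orientations are given as a rotation vector (axis times angle).
In Python, from cell import bot gives the robot as it stands.
- The arm moves only by the tool move_arm, never from a script. Its argument "series" is a list of rows, each a list of 7 numbers: the opening in per cent of the stroke, from 0 (shut) to 100 (fully open), then the shift along the tool's x, y, z in m, then the turn, a rotation vector about the tool's x, y, z in rad. A call has 1 to 12 rows; each row is the pose to reach, as a shift and turn from the pose commanded when the call began, along the tool's axes at that moment; what a row does not reach only later rows make up. A row lasts 1/8 s, in which the tool goes at most 62.5 mm and 10.7 degrees, less where a joint would pass 70% of its speed; a pose out of reach is approached as far as the arm can. A call with a gripper value outside its range is refused whole. The fingers move at their own pace and stop on an object; the grip force is fixed at half the most. Time passes only in rows, so rows that repeat a pose let the fingers close. It gives the time, the measured TCP pose, the force and the opening at its end, in the units of the state.
- bot.get_obs(): the state, without advancing time (a new reading comes with each control period).
- bot.get_image(name): name is "scene" or "side" or "wrist"; returns the picture (400x640x3 uint8, blue, green, red); there is no depth.
- bot.calibration(name): a dict with "camera_matrix" (3x3 intrinsics, pixels), "eye" and "attitude" of the camera in the world; the wrist camera has in their place "hand_eye" (4x4, takes a point from camera to tool coordinates, whose origin is the TCP and whose axes are the flange's). Camera axes: x right, y up, looking along -z (the intrinsics and any distortion apply to the point x, -y, -z); pixel columns grow to the right and rows downward; lengths in m; the calibration is good to about 2 mm. A picture is of the moment at which its call begins: read the wrist's pose just before it. calibration takes no time and is no camera call.
- bot.sign_off(): hands the job in, once; it reports no verdict.
The state is a dict: "clock": time; "joint_pos": joint angles; "joint_velocities": joint speeds; "tau": joint torques, N m; "tool_pos": TCP position; "orientation": TCP orientation; "wrist_force": force on the tool from outside, world axes, zero at the start; "torque": the same for the moment, N m; "gripper_width": finger opening in m.
Only numpy, scipy, OpenCV 4.12 (cv2) and the standard library are available. Lean on these libraries where they do the work, as an engineer would, in place of code of your own. Each camera call takes 0.05 s, during which the arm holds its last target. There are 200 camera calls.

TASK

Take the fence stop off the dough-cutting guide for washing. Turn the black handwheel, either way round, until the pointer on the far rim of its lock plate is in line with the tip of the index post, and let go; then slide the stop along its T-slot past the lock plate and out at the open end, lift it clear and stand it upright in the wash tray. Leave the wheel on its mark and do not knock the bowl, the jar or the round cutter about.

Things in the scene. Friction and masses are not known exactly. Their poses are not given: they have to be found in the camera images.
- guide: aluminium base plate, 225 x 300 x 10 mm, fixed to the bench. Origin on the bench (z = 0); its x points away from the robot, y to the robot's left. A steel rail with a T-slot runs along y at x = -45 mm, from y = -150 (open end) to +138 mm (closed); slot floor 10 mm above the bench, cavity 44 mm wide, 12 mm high, gap between its lips 20 mm, rail top at 30 mm height.
- wheel_axis (a point): fixed point of the guide on the upright axis of the handwheel, half-way up the wheel (70 mm above the bench), at x = 30, y = -80 mm in the guide's frame.
- handwheel: round black handwheel, 60 mm across, 28 mm tall (56 to 84 mm above the bench; origin under its centre); clear all round for a grip across it from above. Turns without end both ways, about 0.4 N m. Its worn key has free play: it may turn up to 0.4 rad before it takes the lock plate along, so only the pointer tells where the plate stands. Let go, all stays put.
- pointer (a point): outer top end of the pointer, a dark fin 4 mm wide on the rim of the lock plate, 78 mm from the wheel axis, 58 mm above the bench.
- lockplate: steel half-moon plate under the wheel, on the same axis: radius 78 mm, one flat 55 mm from the axis, 34 to 44 mm above the bench. Origin on the axis; x points to the pointer, the flat lies opposite it. The round part bars the slot; only with the pointer at the index tip does the flat lie along the slot and let the stop pass, with about 5 mm to spare.
- index_tip (a point): where the pointer's end stands when on the mark: 2 mm short of the tip of the thin blade on the fixed index post, on the side of the wheel far from the robot (guide's +x from the wheel axis), 78 mm from the wheel axis, 58 mm above the bench. The post itself stands 94 mm to 108 mm from the axis and is 64 mm tall.
- slot_end (a point): middle of the slot at its open end, on the rail's top (30 mm above the bench); the stop leaves here towards the guide's -y.
- stop_centre (a point): centre of the fence stop, half-way up (42.5 mm above its underside); 0.2 to 0.4 kg. T-foot 40 x 90 x 9 mm (x across the slot, y along it), neck 16 mm wide, block 28 x 40 mm from 23 to 47 mm up, then a bar; 85 mm tall. Starts with its underside on the slot floor, axes as the guide's. Free of the rail once its centre is 45 mm past the open end; it binds if pushed askew.
- stop_grip (a point): grip point on the stop's bar, 62 mm above its underside (23 mm below its top). The bar is 16 mm thick (x) and 30 mm wide (y), from 47 to 85 mm above the underside.
- tray_in (a point): centre of the inner floor of the steel wash tray, 5 mm or less above the bench; tray 190 x 170 mm outside, walls 4 mm thick and 35 mm tall; its long side is its x.
- bowl: steel bowl, 120 mm across, 55 mm tall, origin under its centre; a bystander
- jar: white jar, 64 mm across, 110 mm tall, origin under its centre; a bystander
- cutter: round steel pastry cutter (an open ring), 64 mm across, 50 mm tall, origin under its centre; a bystander
Not all that is in view belongs to the job. What is shaped like the part that bears stop_centre but pink or purple is not meant.

How it is judged:
By the outcome, as a careful person would: the job done as asked, in the order asked, and still so for the second after the job is handed in, with the robot touching nothing.
It also fails if it takes over 72 s, if anything falls off the work surface, if the arm or the gripper's body presses on something with over 40 N, if the wrist force passes 120 N, or if a joint passes its speed limit or range.

## Working session

There is one attempt and no reset: what is moved stays moved. The work goes in short steps, Python scripts to look and compute and a tool call to move; the robot and the scene stay as the last step left them, time stands still between calls to the robot, and variables do not carry over. Pictures are saved under pics/ and viewed, about 8 in all and at most 12, crops included, and the job is handed in when it is done.

Besides the shell and the picture viewer there is one more tool, called after "Call:" as name(argument=value, ...), one argument or row to a line, values as JSON. move_arm: Moves the arm, as the interface text tells. Its arguments: {"type":"object","properties":{"series":{"type":"array","items":{"type":"array","items":{"type":"number"}}}},"required":["series"]}

```bash
ls; mkdir -p pics
python3 - <<'E'
from cell import bot
import cv2
o=bot.get_obs();print(o)
for n in("scene","side","wrist"):
    c=bot.calibration(n);print(n,c)
    cv2.imwrite(f"pics/{n}0.png",bot.get_image(n))
E
```

```text
pics
{'clock': 0.0, 'joint_pos': array([ 1.16768715e+00,  2.91268950e-01, -1.54107529e-01,  1.12668992e+00,
        2.74836079e-06,  1.43148754e+00]), 'joint_velocities': array([ 0.00067243,  0.00028488,  0.00127459, -0.00130647, -0.00118033,
        0.00024332]), 'tau': array([ 3.47473215e-03, -5.37146616e+01,  3.31368685e+01,  1.58212945e-02,
        1.39952026e-04,  1.09314252e-05]), 'tool_pos': array([0.13673364, 0.50646124, 0.24474519]), 'orientation': array([-4.13131028e-01, -3.11396357e+00,  1.92073100e-03]), 'wrist_force': array([ 0.81315922,  0.36609895, -0.61214425]), 'torque': array([ 0.00881495, -0.01134862,  0.00113783]), 'gripper_width': 0.08524546034585774}
scene {'camera_matrix': array([[408.51742089,   0.        , 317.86061659],
       [  0.        , 408.51742089, 201.75319974],
       [  0.        ,   0.        ,   1.        ]]), 'eye': array([1.00680083, 0.22311555, 1.0838298 ]), 'attitude': array([0.36005335, 0.50215832, 1.88584598])}
side {'camera_matrix': array([[366.01277384,   0.        , 317.99969157],
       [  0.        , 366.01277384, 196.90185893],
       [  0.        ,   0.        ,   1.        ]]), 'eye': array([0.35292967, 0.61959954, 0.75113637]), 'attitude': array([ 0.10267919, -1.06802118, -2.74516418])}
wrist {'camera_matrix': array([[288.42510422,   0.        , 316.74733646],
       [  0.        , 288.42510422, 200.55494061],
       [  0.        ,   0.        ,   1.        ]]), 'hand_eye': array([[ 1.21600315e-03,  9.45991724e-01,  3.24188494e-01,
         8.31898676e-02],
       [ 9.99996744e-01, -4.23019510e-04, -2.51651816e-03,
        -4.68753616e-04],
       [-2.24346729e-03,  3.24190498e-01, -9.45989158e-01,
        -1.28689183e-01],
       [ 0.00000000e+00,  0.00000000e+00,  0.00000000e+00,
         1.00000000e+00]])}
```

View pics/scene0.png

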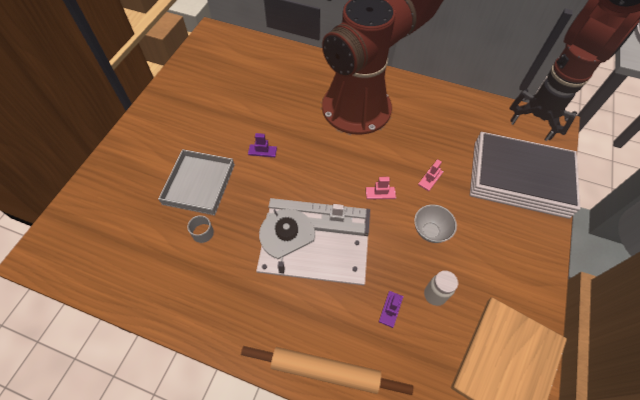

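View pics/side0.png

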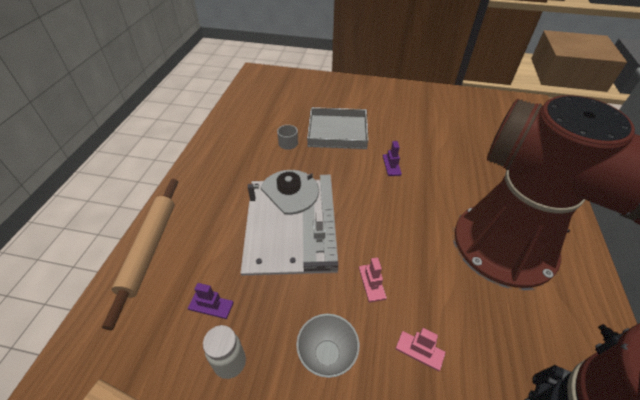

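The scene image shows the guide with the handwheel at (287,229), the grey stop at (338,213), the tray at (198,182) and the ring cutter at (200,229). The bowl is at (435,224) and the jar at (441,288). The side image agrees: wheel (289,182), stop (319,226), tray (338,128). The stop-shaped things are purple (262,147) and (391,308), pink (381,189) and (431,175), and grey (338,213). Only the grey one, which sits in the T-slot, fits. I'll confirm that in an enlarged crop.

```bash
cat > h.py <<'E'
import numpy as np,cv2
from cell import bot
from scipy.spatial.transform import Rotation as R
def cam(n,obs=None):
    c=bot.calibration(n)
    if n=="wrist":
        T=np.eye(4);T[:3,:3]=R.from_rotvec(obs["orientation"]).as_matrix();T[:3,3]=obs["tool_pos"]
        M=T@c["hand_eye"];return c["camera_matrix"],M[:3,:3],M[:3,3]
    return c["camera_matrix"],R.from_rotvec(c["attitude"]).as_matrix(),c["eye"]
def ray(C,p):
    K,A,e=C;d=np.linalg.inv(K)@[p[0],p[1],1];return e,A@(d*[1,-1,-1])
def onz(C,p,z):
    e,d=ray(C,p);return e+d*(z-e[2])/d[2]
def proj(C,P):
    K,A,e=C;q=A.T@(np.asarray(P)-e)*[1,-1,-1];q=K@q;return q[:2]/q[2]
def tri(obs):
    S=np.zeros((3,3));b=np.zeros(3)
    for C,p in obs:
        e,d=ray(C,p);d=d/np.linalg.norm(d);M=np.eye(3)-np.outer(d,d);S+=M;b+=M@e
    return np.linalg.solve(S,b)
E
python3 - <<'E'
from h import *
s=cv2.imread("pics/scene0.png");d=cv2.imread("pics/side0.png")
a=cv2.resize(s[190:290,250:380],(780,600),interpolation=cv2.INTER_CUBIC)
b=cv2.resize(d[160:280,235:345],(550,600),interpolation=cv2.INTER_CUBIC)
cv2.imwrite("pics/sc.png",a);cv2.imwrite("pics/sd.png",b)
S=cam("scene");D=cam("side")
print("wheel",tri([(S,(287,229)),(D,(289,182))]))
for n,C,p in(("traySc",S,(198,182)),("traySi",D,(338,130))):print(n,onz(C,p,0.0))
E
```

```text
wheel [ 0.56259231 -0.02685977  0.06970421]
traySc [ 0.48208256 -0.36887787  0.        ]
traySi [ 0.4863519  -0.36558382  0.        ]
```

View pics/sc.png

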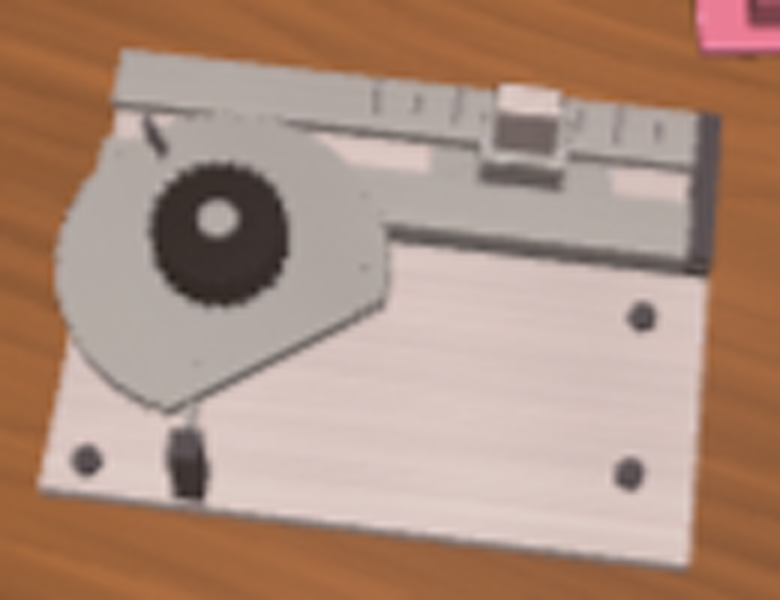

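View pics/sd.png

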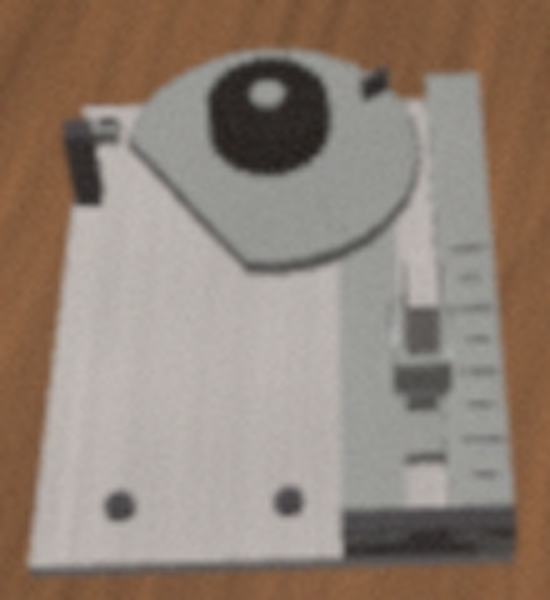

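The crops confirm it: the grey bar stands in the slot at crop (530,100), with tray and guide steel colours around it. The pointer fin is at crop (150,130), on the robot side, and the index post is at (187,460). Next I fit the guide pose.

```bash
cat >> h.py <<'E'
def guide(p,P):
    x,y,a=p;c,s=np.cos(a),np.sin(a);P=np.asarray(P,float)/1000
    return np.array([x+c*P[0]-s*P[1],y+s*P[0]+c*P[1],P[2]])
E
python3 - <<'E'
from h import *
from scipy.optimize import least_squares
S=cam("scene");D=cam("side")
sc=lambda x,y:(250+x/6-.4,190+y/6-.4); sd=lambda x,y:(235+x/5-.4,160+y/5-.4)
o=[(S,(112.5,-150,10),sc(40,488)),(S,(112.5,150,10),sc(690,564)),(D,(112.5,150,10),sd(30,565)),(D,(112.5,-150,10),sd(83,105)),
(S,(30,-80,84),sc(219,228)),(D,(30,-80,84),sd(268,106)),(S,(30,-80,44),None)]
o=o[:-1]
f=lambda p:np.concatenate([proj(C,guide(p,P))-q for C,P,q in o])
r=least_squares(f,[.53,.05,0]);p=r.x;print(p,r.fun.round(1));np.save("guide.npy",p)
ax=guide(p,(30,-80,70));print("axis",ax)
for n,C,q in(("sc",S,sc(146,118)),("sd",D,sd(380,72))):
    w=onz(C,q,.058)-ax;print(n,"ptr angle rel guide x",np.degrees(np.arctan2(w[1],w[0])-p[2]),np.hypot(*w[:2]))
g=onz(S,sc(530,100),.095);print("stop top",g)
d=g[:2]-p[:2];c,s=np.cos(p[2]),np.sin(p[2]);print("in guide",c*d[0]+s*d[1],-s*d[0]+c*d[1])
# tray: rim mask corners
for n,C in(("scene",S),("side",D)):
    print(n,"predict wheel/idx/slotend",[proj(C,guide(p,P)).round(1) for P in((108,-80,58),(-45,-150,30),(-45,138,30))])
# tray corners (outer base) by colour
import sys
for n,C,(x0,y0,x1,y1) in(("scene",S,(150,140,245,222)),("side",D,(298,95,380,158))):
    im=cv2.imread(f"pics/{n}0.png");hsv=cv2.cvtColor(im,cv2.COLOR_BGR2HSV)
    m=np.zeros(im.shape[:2],np.uint8);m[y0:y1,x0:x1]=(hsv[y0:y1,x0:x1,1]<70)*255
    m=cv2.morphologyEx(m,cv2.MORPH_CLOSE,np.ones((5,5)))
    c=max(cv2.findContours(m,0,2)[0],key=cv2.contourArea);h=cv2.convexHull(c)
    print(n,cv2.approxPolyDP(h,4,True)[:,0].tolist(), cv2.contourArea(c))
E
```

```text
[0.53285763 0.05146332 0.21449147] [ 1.3 -4.1  0.5 -0.9  1.4 -0.3  4.7 -0.2  0.3  4.6 -6.7 -1.6]
axis [ 0.57919822 -0.02031794  0.07      ]
sc ptr angle rel guide x -146.08877670972436 0.09466356323310529
sd ptr angle rel guide x -148.3541801840345 0.08762055630802161
stop top [0.4584268  0.08473253 0.095     ]
in guide -0.06564386055502101 0.04834948127785199
scene predict wheel/idx/slotend [array([281.5, 262.5]), array([268.7, 214.2]), array([366.7, 227.7])]
side predict wheel/idx/slotend [array([252.6, 186.2]), array([310.9, 175.2]), array([310.3, 262.8])]
scene [[182, 150], [232, 159], [209, 221], [189, 221], [158, 198]] 3355.5
side [[311, 108], [365, 109], [366, 148], [308, 146]] 2242.5
```

Run:
```python
from h import *
from scipy.optimize import least_squares
S=cam("scene");D=cam("side")
sc=lambda x,y:(250+x/6-.4,190+y/6-.4); sd=lambda x,y:(235+x/5-.4,160+y/5-.4)
o=[(S,(0,-150,10),sc(40,488)),(S,(0,150,10),sc(690,564)),(D,(0,150,10),sd(30,562)),(D,(0,-150,10),sd(83,105)),
(S,(30,-80,84),sc(219,228)),(D,(30,-80,84),sd(268,106))]
f=lambda p:np.concatenate([proj(C,guide(p[:3],np.add(P,(p[3] if P[0]==0 else 0,0,0))))-q for C,P,q in o])
r=least_squares(f,[.53,.05,0,150]);p=r.x;print(p,r.fun.round(1));np.save("guide.npy",p[:3]);p=p[:3]
ax=guide(p,(30,-80,70));print("axis",ax)
for n,C,q in(("sc",S,sc(146,118)),("sd",D,sd(380,72))):
    w=onz(C,q,.058)-ax;print(n,"ptr angle rel guide x",np.degrees(np.arctan2(w[1],w[0])-p[2]),np.hypot(*w[:2]))
g=onz(S,sc(530,100),.095);print("stop top",g)
d=g[:2]-p[:2];c,s=np.cos(p[2]),np.sin(p[2]);print("in guide",c*d[0]+s*d[1],-s*d[0]+c*d[1])
for n,C in(("scene",S),("side",D)):
    print(n,"idx/slotend/close",[proj(C,guide(p,P)).round(1) for P in((108,-80,58),(-45,-150,30),(-45,138,30))])
# tray
q=[(182,150),(232,159),(209,211),(161,198)];print("tray rim scene",[onz(S,x,.035)[:2].round(3) for x in q[:2]],[onz(S,x,0)[:2].round(3) for x in q[2:]])
q=[(311,108),(365,109),(366,147),(308,146)];print("tray side",[onz(D,x,.035)[:2].round(3) for x in q])
```

```text
[5.16252883e-01 4.42769336e-02 2.42636259e-01 1.38134672e+02] [ 0.5  0.   0.5  0.4 -0.1  0.4  0.4 -0.1  0.4 -0.6 -0.6 -2.4]
axis [ 0.56459512 -0.02617183  0.07      ]
sc ptr angle rel guide x -143.08357393212665 0.08059270860685584
sd ptr angle rel guide x -145.3356772183003 0.07328206853935722
stop top [0.4584268  0.08473253 0.095     ]
in guide -0.04641227504612418 0.0531640098162159
scene idx/slotend/close [array([282.4, 257.1]), array([268.1, 210. ]), array([365.7, 220.9])]
side idx/slotend/close [array([258.5, 186.1]), array([315.7, 174.1]), array([319.7, 261. ])]
tray rim scene [array([ 0.41 , -0.457]), array([ 0.384, -0.293])] [array([ 0.562, -0.287]), array([ 0.575, -0.446])]
tray side [array([ 0.591, -0.421]), array([ 0.41 , -0.454]), array([ 0.383, -0.255]), array([ 0.556, -0.222])]
```

Good fit, residuals under 1 px apart from one soft wheel point. The pointer is at about -144° from the guide's +x. I plan to turn the wheel clockwise, about -216° plus the play, so the last joint ends within range and the wrist camera ends above the pointer.

```bash
cat >> h.py <<'E'
def rel(pos,yaw,obs=None):
    o=obs or bot.get_obs();T=R.from_rotvec(o["orientation"]);c,s=np.cos(yaw),np.sin(yaw)
    G=R.from_matrix(np.array([[c,s,0],[s,-c,0],[0,0,-1]]))
    return T.inv().apply(np.array(pos)-o["tool_pos"]).round(4),(T.inv()*G).as_rotvec().round(4)
def yaw(o):
    v=R.from_rotvec(o["orientation"]).as_matrix()[:,0];return np.arctan2(v[1],v[0])
E
python3 -c "
from h import *
print(rel((.564,-.0265,.16),np.radians(-107)))"
```

```text
(array([-0.5515, -0.4031,  0.0852]), array([-8.0000e-04, -1.0000e-03, -1.5379e+00]))
```

Call:
move_arm(
  series=[
    [100,-0.5515,-0.4031,0.02,0,0,-1.538],
    [100,-0.5515,-0.4031,0.02,0,0,-1.538],
    [100,-0.5515,-0.4031,0.02,0,0,-1.538],
    [100,-0.5515,-0.4031,0.02,0,0,-1.538],
    [100,-0.5515,-0.4031,0.02,0,0,-1.538],
    [100,-0.5515,-0.4031,0.02,0,0,-1.538],
    [100,-0.5515,-0.4031,0.02,0,0,-1.538],
    [100,-0.5515,-0.4031,0.02,0,0,-1.538],
    [100,-0.5515,-0.4031,0.085,0,0,-1.538],
    [100,-0.5515,-0.4031,0.085,0,0,-1.538],
    [100,-0.5515,-0.4031,0.085,0,0,-1.538],
    [100,-0.5515,-0.4031,0.085,0,0,-1.538],
  ],
)

```text
clock: 1.65
tool_pos: [0.5509, -0.0097, 0.1661]
orientation: [-1.869, 2.525, 0.0]
wrist_force: [-0.2, 0.1, 0.2]
gripper_width: 0.0855
```

Run:
```python
from h import *
o=bot.get_obs();im=bot.get_image("wrist");cv2.imwrite("pics/w1.png",im)
print(o["clock"],o["tool_pos"],np.degrees(yaw(o)),o["joint_pos"])
C=cam("wrist",o);p=np.load("guide.npy")
print([proj(C,guide(p,P)).round(0) for P in((30,-80,84),(108,-80,58),(-45,-150,30))])
print(rel((.564,-.0265,.067),np.radians(-107),o))
```

```text
1.65 [ 0.5509421  -0.00970925  0.16614814] -107.00250977764557 [-1.50410304e-01  3.95480987e-01 -2.17367040e-01  9.57946205e-01
  1.79471587e-04 -1.42445686e+00]
[array([294., 200.]), array([223., 232.]), array([330.,  68.])]
(array([ 0.0123, -0.0174,  0.0991]), array([ 0.    ,  0.0002, -0.    ]))
```

View pics/w1.png

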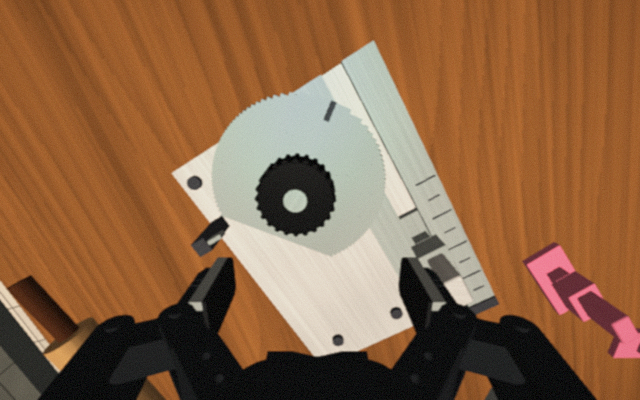

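The wrist image shows the wheel hub at (295,200), predicted (294,200), and the pointer at (330,110). The calibration agrees. The arm hadn't settled, so I let it hold still, then measure again.

Call:
move_arm(
  series=[
    [100,0,0,0,0,0,0],
    [100,0,0,0,0,0,0],
  ],
)

```text
clock: 1.95
tool_pos: [0.5494, -0.0073, 0.1669]
orientation: [1.869, -2.525, -0.001]
wrist_force: [0.4, 0.2, 0.6]
gripper_width: 0.0854
```

Run:
```python
from h import *
o=bot.get_obs()
print(o["clock"],o["tool_pos"],np.degrees(yaw(o)))
print(rel((.564,-.0265,.067),np.radians(-107),o))
```

```text
1.95 [ 0.54938919 -0.00730979  0.16687791] -106.97251361676501
(array([ 0.0141, -0.0197,  0.0999]), array([0.0008, 0.0001, 0.0005]))
```

Call:
move_arm(
  series=[
    [100,0.014,-0.0197,0.02,0,0,0],
    [100,0.014,-0.0197,0.05,0,0,0],
    [100,0.014,-0.0197,0.08,0,0,0],
    [100,0.014,-0.0197,0.1,0,0,0],
    [100,0.014,-0.0197,0.1,0,0,0],
    [40,0.014,-0.0197,0.1,0,0,0],
    [40,0.014,-0.0197,0.1,0,0,0],
    [40,0.014,-0.0197,0.1,0,0,0],
    [40,0.014,-0.0197,0.1,0,0,0],
  ],
)

```text
clock: 3.08
tool_pos: [0.5637, -0.0262, 0.0684]
orientation: [1.87, -2.525, -0.002]
wrist_force: [-8.9, 4.0, 12.7]
gripper_width: 0.0586
```

Call:
move_arm(
  series=[
    [40,0,0,0,0,0,0.175],
    [40,0,0,0,0,0,0.35],
    [40,0,0,0,0,0,0.525],
    [40,0,0,0,0,0,0.7],
    [40,0,0,0,0,0,0.875],
    [40,0,0,0,0,0,1.05],
    [40,0,0,0,0,0,1.225],
    [40,0,0,0,0,0,1.4],
    [40,0,0,0,0,0,1.575],
    [40,0,0,0,0,0,1.75],
    [40,0,0,0,0,0,1.925],
    [40,0,0,0,0,0,2.1],
  ],
)

```text
clock: 4.58
tool_pos: [0.5637, -0.0264, 0.0684]
orientation: [-1.267, -2.874, -0.0]
wrist_force: [-9.0, 2.1, 11.9]
gripper_width: 0.0584
```

Run:
```python
from h import *
o=bot.get_obs();print(o["tool_pos"],np.degrees(yaw(o)),o["wrist_force"],o["torque"],o["gripper_width"],o["joint_pos"][5])
```

```text
[ 0.56372798 -0.02640064  0.06840767] 132.42334773073895 [-8.97345098  2.14304814 11.88739998] [0.43928115 1.76158701 0.50966895] 0.05841632167000374 0.6538635362901729
```

Call:
move_arm(
  series=[
    [40,0,0,0,0,0,0.175],
    [40,0,0,0,0,0,0.35],
    [40,0,0,0,0,0,0.525],
    [40,0,0,0,0,0,0.7],
    [40,0,0,0,0,0,0.875],
    [40,0,0,0,0,0,1.05],
    [40,0,0,0,0,0,1.225],
    [40,0,0,0,0,0,1.4],
    [40,0,0,0,0,0,1.48],
    [40,0,0,0,0,0,1.48],
  ],
)

```text
clock: 5.82
tool_pos: [0.5635, -0.0264, 0.0684]
orientation: [-2.871, -1.274, 0.001]
wrist_force: [-8.4, 2.2, 12.9]
gripper_width: 0.0588
```

Run:
```python
from h import *
o=bot.get_obs();im=bot.get_image("wrist");cv2.imwrite("pics/w2.png",im)
C=cam("wrist",o);p=np.load("guide.npy")
print(np.degrees(yaw(o)),o["joint_pos"][5],[proj(C,guide(p,P)).round(0) for P in((30,-80,84),(108,-80,58),(124,-80,58))])
```

```text
47.8547582426266 2.1297977346683004 [array([317., 290.]), array([409., 142.]), array([431., 112.])]
```

View pics/w2.png

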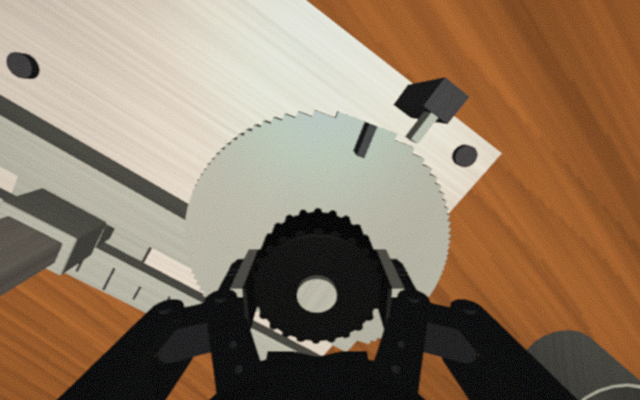

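The wrist image shows the pointer's outer end at about (371,125), the index blade tip at (412,138) and the predicted mark at (409,142). I now compute the remaining angle.

```bash
cat >> h.py <<'E'
def ang(C,q,p,z=.058):
    ax=guide(p,(30,-80,70));w=onz(C,q,z)-ax;return np.degrees(np.arctan2(w[1],w[0])-p[2]),np.hypot(*w[:2])
E
python3 - <<'E'
from h import *
o=bot.get_obs();C=cam("wrist",o);p=np.load("guide.npy")
for q in((371,125),(365,139),(412,138),(424,120)):print(q,ang(C,q,p))
im=cv2.imread("pics/w2.png");g=cv2.cvtColor(im,cv2.COLOR_BGR2GRAY)[110:170,340:440]
E
```

```text
(371, 125) (np.float64(14.907903326480724), np.float64(0.07653795898616846))
(365, 139) (np.float64(15.07741076069581), np.float64(0.06964238887744324))
(412, 138) (np.float64(-0.03788994942732664), np.float64(0.08010077788744466))
(424, 120) (np.float64(0.4243501150717197), np.float64(0.0895568346756834))
```

Call:
move_arm(
  series=[
    [40,0,0,0,0,0,0.12],
    [40,0,0,0,0,0,0.22],
    [40,0,0,0,0,0,0.255],
    [40,0,0,0,0,0,0.255],
    [40,0,0,0,0,0,0.255],
  ],
)

```text
clock: 6.5
tool_pos: [0.5635, -0.0263, 0.0684]
orientation: [-3.009, -0.9, 0.002]
wrist_force: [-9.0, 2.0, 12.8]
gripper_width: 0.0585
```

Run:
```python
from h import *
o=bot.get_obs();im=bot.get_image("wrist");cv2.imwrite("pics/w3.png",im)
C=cam("wrist",o);p=np.load("guide.npy")
m=proj(C,guide(p,(108,-80,58)));print(np.degrees(yaw(o)),o["joint_pos"][5],m)
x,y=m.astype(int);x0=x-50;y0=y-40;print(x0,y0)
cv2.imwrite("pics/w3c.png",cv2.resize(im[y0:y0+75,x0:x0+100],(800,600),interpolation=cv2.INTER_CUBIC))
```

```text
33.31054771296945 2.38362835434744 [372.65296232 122.14366297]
322 82
```

View pics/w3c.png

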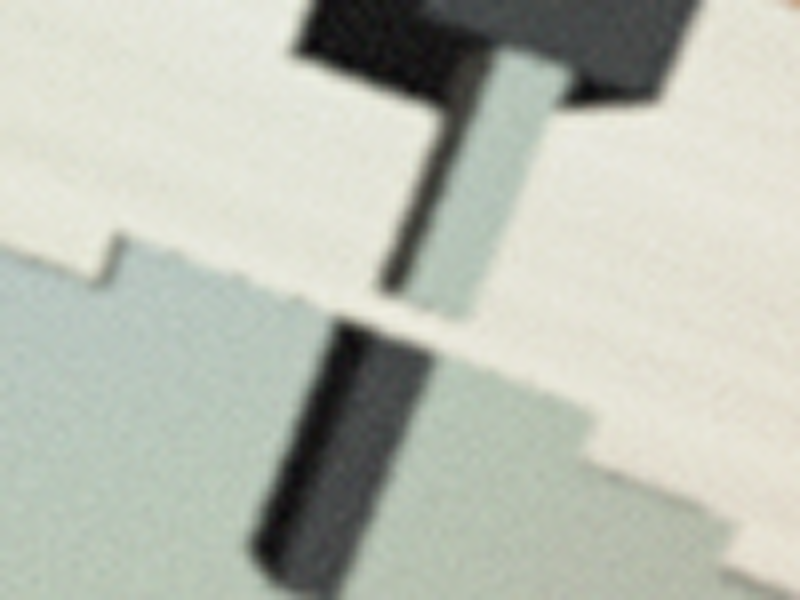

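The pointer end is at crop (400,345) and the blade tip at (437,309), so it is nearly in line, a little short.

Run:
```python
from h import *
o=bot.get_obs();C=cam("wrist",o);p=np.load("guide.npy")
f=lambda x,y:(322+x/8-.45,82+y/8-.45)
for n,q in(("ptr",(400,345)),("ptr in",(340,500)),("tip",(437,309)),("blade out",(525,75))):print(n,ang(C,f(*q),p))
```

```text
ptr (np.float64(0.024123583390754433), np.float64(0.07676400564063743))
ptr in (np.float64(-0.08556587592048853), np.float64(0.0673029295343019))
tip (np.float64(-0.8668499059954876), np.float64(0.07936074479733321))
blade out (np.float64(-0.5169534999113563), np.float64(0.0927168958425046))
```

Measured against the blade, about 0.7° is left. I'll trim that, open and rise.

Call:
move_arm(
  series=[
    [40,0,0,0,0,0,0.012],
    [40,0,0,0,0,0,0.012],
    [40,0,0,0,0,0,0.012],
    [100,0,0,0,0,0,0.012],
    [100,0,0,0,0,0,0.012],
    [100,0,0,0,0,0,0.012],
    [100,0,0,-0.03,0,0,0.012],
    [100,0,0,-0.06,0,0,0.012],
    [100,0,0,-0.09,0,0,0.012],
    [100,0,0,-0.09,0,0,0.012],
    [100,0,0,-0.09,0,0,0.012],
  ],
)

```text
clock: 7.92
tool_pos: [0.5645, -0.0271, 0.1563]
orientation: [-3.015, -0.881, 0.001]
wrist_force: [-1.0, -0.3, -0.6]
gripper_width: 0.0853
```

Run:
```python
from h import *
o=bot.get_obs();im=bot.get_image("wrist");cv2.imwrite("pics/w4.png",im)
C=cam("wrist",o);p=np.load("guide.npy")
m=proj(C,guide(p,(108,-80,58)));print(o["tool_pos"],np.degrees(yaw(o)),o["wrist_force"],m)
sp=proj(C,guide(p,(-45,53,95)));print("stop",sp,"end",proj(C,guide(p,(-45,-150,30))))
x,y=m.astype(int);x0=x-50;y0=max(0,y-40);print(x0,y0)
a=cv2.resize(im[y0:y0+75,x0:x0+100],(400,300),interpolation=cv2.INTER_CUBIC)
b=cv2.resize(im,(640,300)[::1]) if 0 else cv2.resize(im,(480,300))
out=np.zeros((600,480,3),np.uint8);out[:300,:400]=a;out[300:]=b
cv2.imwrite("pics/w4c.png",out)
```

```text
[ 0.56449386 -0.02705538  0.15626387] 32.58537597786343 [-0.97540993 -0.33128023 -0.55352553] [348.66795048 114.80891189]
stop [114.68484766 259.16040983] end [356.64370034 282.62212873]
298 74
```

View pics/w4c.png

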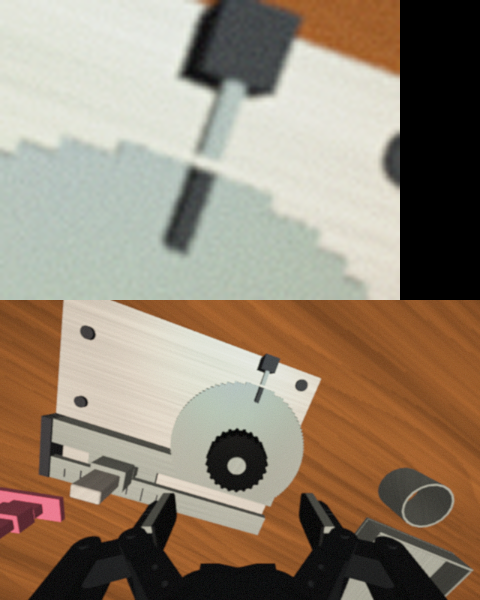

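The pointer stands in line with the blade after release, to under 1 px. The wrist view puts the stop's top at (115,258), predicted (115,259). I go for the stop, gripping across its 16 mm thickness.

Run:
```python
from h import *
o=bot.get_obs();p=np.load("guide.npy");S=cam("scene");D=cam("side")
y=p[2]+np.pi/2
t=guide(p,(-45,53,160));print(t,np.degrees(y),rel(t,y,o),o["joint_pos"][5])
print([onz(D,q,0)[:2].round(3) for q in((308,146),(366,147))], "cutter",onz(S,(201,229),.03))
im=cv2.imread("pics/w4.png");cv2.imwrite("pics/none.png",im[:1,:1])
```

```text
[0.45983711 0.08491264 0.16      ] 103.90203358792 (array([-0.0277, -0.1505, -0.0039]), array([-1.5000e-03,  3.0000e-04, -1.2447e+00])) 2.39562417748464
[array([ 0.566, -0.263]), array([ 0.384, -0.298])] cutter [ 0.63479593 -0.26546077  0.03      ]
```

Call:
move_arm(
  series=[
    [100,-0.006,-0.05,-0.004,0,0,-0.18],
    [100,-0.018,-0.1,-0.004,0,0,-0.36],
    [100,-0.0277,-0.1505,-0.004,0,0,-0.54],
    [100,-0.0277,-0.1505,-0.004,0,0,-0.72],
    [100,-0.0277,-0.1505,-0.004,0,0,-0.9],
    [100,-0.0277,-0.1505,-0.004,0,0,-1.08],
    [100,-0.0277,-0.1505,-0.004,0,0,-1.245],
    [100,-0.0277,-0.1505,-0.004,0,0,-1.245],
    [100,-0.0277,-0.1505,-0.004,0,0,-1.245],
    [100,-0.0277,-0.1505,-0.004,0,0,-1.245],
  ],
)

```text
clock: 9.22
tool_pos: [0.4602, 0.0848, 0.1606]
orientation: [-1.938, -2.472, 0.0]
wrist_force: [-0.3, 0.3, 0.1]
gripper_width: 0.0857
```

Run:
```python
from h import *
o=bot.get_obs();im=bot.get_image("wrist");cv2.imwrite("pics/w5.png",im)
C=cam("wrist",o);p=np.load("guide.npy")
print(o["tool_pos"],np.degrees(yaw(o)))
for P in((-53,68,95),(-37,68,95),(-37,38,95),(-53,38,95)):print(P,proj(C,guide(p,P)).round(1))
print("slot",[proj(C,guide(p,P)).round(1) for P in((-45,-150,30),(-45,138,30))])
print(rel(guide(p,(-45,53,77)),p[2]+np.pi/2,o))
```

```text
[0.46021193 0.08479638 0.16059807] 103.80571950588048
(-53, 68, 95) [304.6 202.7]
(-37, 68, 95) [327.  202.7]
(-37, 38, 95) [326.6 240.6]
(-53, 38, 95) [305.1 240.6]
slot [array([316.2, 360.4]), array([315.8,  99.6])]
(array([ 0.0002, -0.0003,  0.0836]), array([-0.0005, -0.0001, -0.0017]))
```

View pics/w5.png

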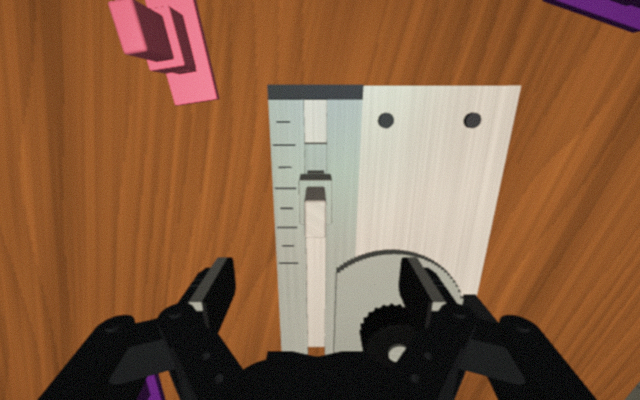

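The wrist view shows the bar's top at (305–326, 199–237), about 2 mm further along +y than predicted. The slot runs straight up the image at column 316, as predicted. The lock plate's flat lies beside the slot. Descend and grip.

Call:
move_arm(
  series=[
    [100,0.002,0,0.04,0,0,0],
    [100,0.002,0,0.07,0,0,0],
    [100,0.002,0,0.0836,0,0,0],
    [100,0.002,0,0.0836,0,0,0],
    [0,0.002,0,0.0836,0,0,0],
    [0,0.002,0,0.0836,0,0,0],
    [0,0.002,0,0.0836,0,0,0],
    [0,0.002,0,0.0836,0,0,0],
    [0,0.002,0,0.0836,0,0,0],
    [0,0.002,0,0.0836,0,0,0],
  ],
)

```text
clock: 10.52
tool_pos: [0.4599, 0.0867, 0.0774]
orientation: [1.936, 2.474, -0.0]
wrist_force: [-2.1, -0.5, 5.5]
gripper_width: 0.0151
```

Run:
```python
from h import *
o=bot.get_obs();p=np.load("guide.npy")
print(o["tool_pos"],np.degrees(yaw(o)),o["wrist_force"],o["gripper_width"])
print(rel(guide(p,(-45,-10,77)),p[2]+np.pi/2,o))
```

```text
[0.45989364 0.08671754 0.07743644] 103.91954540855333 [-2.08013558 -0.48545315  5.47451337] 0.015083326514091302
(array([-0.0647, -0.0005,  0.0004]), array([0.0001, 0.0001, 0.0003]))
```

Call:
move_arm(
  series=[
    [0,0,0,-0.001,0,0,0],
    [0,-0.012,0,-0.001,0,0,0],
    [0,-0.03,0,-0.001,0,0,0],
    [0,-0.05,0,-0.001,0,0,0],
    [0,-0.07,0,-0.001,0,0,0],
    [0,-0.085,0,-0.001,0,0,0],
    [0,-0.085,0,-0.001,0,0,0],
  ],
)

```text
clock: 11.4
tool_pos: [0.4806, 0.0031, 0.0781]
orientation: [1.938, 2.473, -0.0]
wrist_force: [-0.4, 0.1, -4.7]
gripper_width: 0.015
```

Run:
```python
from h import *
o=bot.get_obs();p=np.load("guide.npy")
print(o["tool_pos"],np.degrees(yaw(o)),o["wrist_force"],o["torque"],o["gripper_width"])
print(rel(guide(p,(-45,-210,78)),p[2]+np.pi/2,o))
```

```text
[0.48060912 0.00310774 0.07809089] 103.82572990756181 [-0.38783155  0.12607473 -4.71974843] [ 0.07392476  0.00910306 -0.02398309] 0.015049433095055286
(array([-1.786e-01, -3.000e-04,  1.000e-04]), array([-0.    ,  0.0001, -0.0013]))
```

Call:
move_arm(
  series=[
    [0,-0.01,0,0,0,0,0],
    [0,-0.025,0,0,0,0,0],
    [0,-0.04,0,0,0,0,0],
    [0,-0.055,0,0,0,0,0],
    [0,-0.07,0,0,0,0,0],
  ],
)

```text
clock: 12.02
tool_pos: [0.4974, -0.0648, 0.0782]
orientation: [1.936, 2.474, -0.0]
wrist_force: [-0.7, 0.1, -3.5]
gripper_width: 0.0153
```

Call:
move_arm(
  series=[
    [0,-0.015,0,0,0,0,0],
    [0,-0.03,0,0,0,0,0],
    [0,-0.045,0,0,0,0,0],
    [0,-0.06,0,0,0,0,0],
    [0,-0.075,0,0,0,0,0],
    [0,-0.09,0,0,0,0,0],
    [0,-0.105,0,0,0,0,0],
    [0,-0.112,0,0,0,0,0],
    [0,-0.112,0,0,0,0,0],
    [0,-0.112,0,0,0,0,0],
  ],
)

```text
clock: 13.28
tool_pos: [0.5239, -0.172, 0.0781]
orientation: [-1.935, -2.474, -0.0]
wrist_force: [-0.0, 0.3, -4.0]
gripper_width: 0.0154
```

Run:
```python
from h import *
o=bot.get_obs();p=np.load("guide.npy")
print(o["tool_pos"],np.degrees(yaw(o)),o["wrist_force"],o["torque"],o["gripper_width"])
d=o["tool_pos"][:2]-p[:2];c,s=np.cos(p[2]),np.sin(p[2]);print("in guide",c*d[0]+s*d[1],-s*d[0]+c*d[1])
print(rel((.487,-.361,.16),p[2]+np.pi/2,o))
im=bot.get_image("wrist");cv2.imwrite("pics/w6.png",im)
C=cam("wrist",o);print(proj(C,guide(p,(108,-80,58))))
s=bot.get_image("scene");d=bot.get_image("side")
out=np.zeros((600,600,3),np.uint8);out[:375]=cv2.resize(im,(600,375));out[375:,:300]=cv2.resize(s[140:290,150:350],(300,225));out[375:,300:]=cv2.resize(d[90:240,200:400],(300,225))
cv2.imwrite("pics/m6.png",out)
```

```text
[ 0.52387761 -0.17196229  0.0781278 ] 103.93859787455621 [-0.03735032  0.27932742 -3.95927678] [0.04473302 0.04055297 0.00157215] 0.015387368421599405
in guide -0.04455278925901816 -0.21173707106763776
(array([-0.1746, -0.0814, -0.0819]), array([-0.0003, -0.0005,  0.0006]))
[667.17497723 -15.41469407]
```

View pics/m6.png

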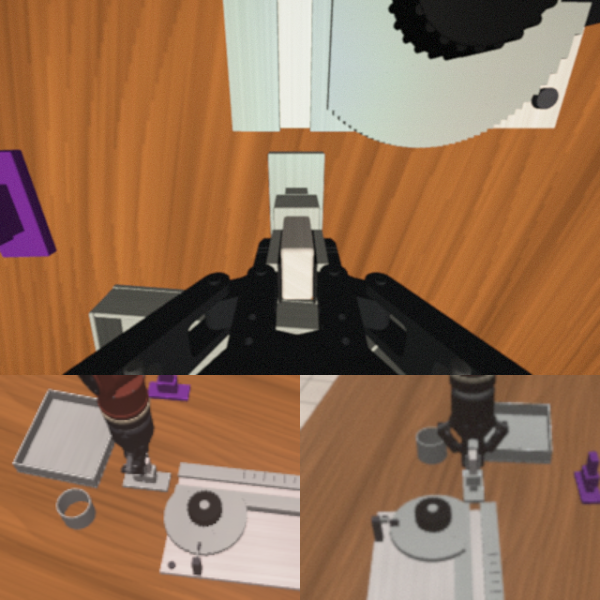

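The stop is gripped upright and fully out. Its foot, at (268–325, 152) in the wrist part, is clear of the rail end at row 130. I lift it, then carry it over the tray.

Call:
move_arm(
  series=[
    [0,0,0,-0.03,0,0,0],
    [0,0,0,-0.06,0,0,0],
    [0,0,0,-0.082,0,0,0],
    [0,-0.03,-0.014,-0.082,0,0,0],
    [0,-0.07,-0.033,-0.082,0,0,0],
    [0,-0.11,-0.051,-0.082,0,0,0],
    [0,-0.15,-0.07,-0.082,0,0,0],
    [0,-0.1745,-0.0815,-0.082,0,0,0],
    [0,-0.1745,-0.0815,-0.082,0,0,0],
    [0,-0.1745,-0.0815,-0.082,0,0,0],
  ],
)

```text
clock: 14.68
tool_pos: [0.4869, -0.3605, 0.16]
orientation: [-1.935, -2.474, -0.001]
wrist_force: [0.1, -0.2, -3.8]
gripper_width: 0.0154
```

Run:
```python
from h import *
o=bot.get_obs();p=np.load("guide.npy")
print(o["tool_pos"],o["wrist_force"],o["gripper_width"])
im=bot.get_image("wrist");cv2.imwrite("pics/w7.png",im);s=bot.get_image("scene");d=bot.get_image("side")
out=np.zeros((600,600,3),np.uint8);out[:375]=cv2.resize(im,(600,375));out[375:,:300]=cv2.resize(s[120:270,130:330],(300,225));out[375:,300:]=cv2.resize(d[60:210,230:430],(300,225))
cv2.imwrite("pics/m7.png",out)
C=cam("wrist",o)
for P in((.41,-.456),(.384,-.298),(.566,-.263),(.591,-.421)):print(proj(C,(*P,.035))*.9375)
```

```text
[ 0.4869426  -0.36053095  0.16001519] [ 0.1435052  -0.19665254 -3.77575282] 0.015370138973126975
[205.52987113 250.41183952]
[200.67326312  92.96666136]
[408.1392383  104.88371369]
[375.9330856  258.16919072]
```

View pics/m7.png

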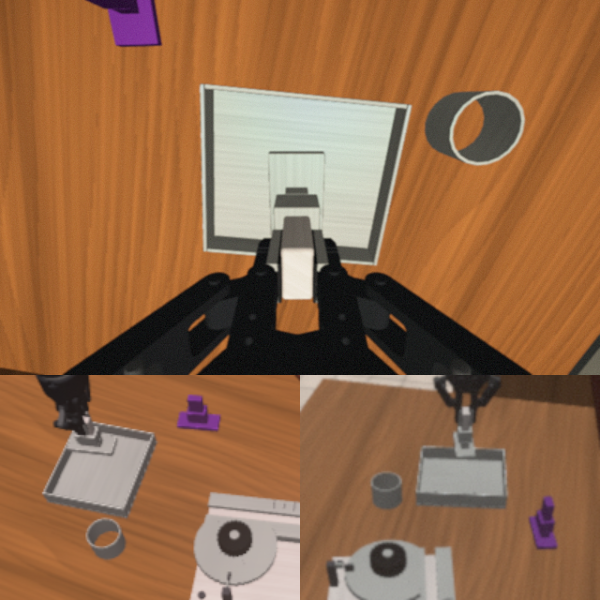

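The stop hangs centred over the tray. The tray rim corners, at (201,86) and (410,106), are where predicted to within a few mm. Lowering.

Call:
move_arm(
  series=[
    [0,0,0,0.03,0,0,0],
    [0,0,0,0.06,0,0,0],
    [0,0,0,0.076,0,0,0],
    [0,0,0,0.082,0,0,0],
    [0,0,0,0.085,0,0,0],
    [0,0,0,0.0865,0,0,0],
    [0,0,0,0.0865,0,0,0],
    [0,0,0,0.0865,0,0,0],
  ],
)

```text
clock: 15.82
tool_pos: [0.4872, -0.3616, 0.0742]
orientation: [1.936, 2.474, -0.0]
wrist_force: [-0.2, 0.4, -4.4]
gripper_width: 0.0152
```

Still hanging free (-4 N). I'll creep down.

Call:
move_arm(
  series=[
    [0,0,0,0.001,0,0,0],
    [0,0,0,0.001,0,0,0],
  ],
)

```text
clock: 16.08
tool_pos: [0.487, -0.3614, 0.0727]
orientation: [-1.936, -2.474, 0.0]
wrist_force: [0.5, 0.0, -4.0]
gripper_width: 0.0149
```

Call:
move_arm(
  series=[
    [0,0,0,0.001,0,0,0],
    [0,0,0,0.001,0,0,0],
  ],
)

```text
clock: 16.32
tool_pos: [0.487, -0.3614, 0.0717]
orientation: [-1.936, -2.474, 0.0]
wrist_force: [-0.5, -0.9, -3.6]
gripper_width: 0.015
```

Call:
move_arm(
  series=[
    [0,0,0,0.001,0,0,0],
    [0,0,0,0.001,0,0,0],
  ],
)

```text
clock: 16.58
tool_pos: [0.487, -0.3614, 0.0715]
orientation: [1.936, 2.474, -0.0]
wrist_force: [-2.9, 3.1, 4.9]
gripper_width: 0.0149
```

Contact: +4.9 N. Release and withdraw upwards.

Call:
move_arm(
  series=[
    [60,0,0,0,0,0,0],
    [60,0,0,0,0,0,0],
    [60,0,0,0,0,0,0],
    [60,0,0,0,0,0,0],
    [60,0,0,-0.02,0,0,0],
    [60,0,0,-0.05,0,0,0],
    [60,0,0,-0.1,0,0,0],
    [60,0,0,-0.15,0,0,0],
    [60,0,0,-0.15,0,0,0],
    [60,0,0,-0.15,0,0,0],
  ],
)

```text
clock: 17.82
tool_pos: [0.4868, -0.3612, 0.2202]
orientation: [-1.936, -2.474, -0.0]
wrist_force: [-0.6, 1.1, -0.7]
gripper_width: 0.0512
```

Run:
```python
from h import *
o=bot.get_obs();print(o["tool_pos"],o["wrist_force"],o["gripper_width"])
im=bot.get_image("wrist");s=bot.get_image("scene");d=bot.get_image("side");cv2.imwrite("pics/s8.png",s)
out=np.zeros((600,640,3),np.uint8);out[:300,:480]=cv2.resize(im,(480,300));out[300:,:320]=cv2.resize(s[140:290,150:310],(320,300),interpolation=cv2.INTER_CUBIC);out[300:,320:]=cv2.resize(d[90:240,230:390],(320,300),interpolation=cv2.INTER_CUBIC)
cv2.imwrite("pics/m8.png",out)
a=cv2.imread("pics/scene0.png");df=cv2.absdiff(a,s).max(2)
for n,(x,y,r) in dict(bowl=(435,224,24),jar=(441,288,22),cutter=(200,229,16)).items():print(n,df[y-r:y+r,x-r:x+r].mean(),(df[y-r:y+r,x-r:x+r]>40).sum())
```

```text
[ 0.48680477 -0.36120467  0.22015349] [-0.56801244  1.1094764  -0.72769012] 0.051214537674856626
bowl 5.262586805555555 0
jar 5.389979338842975 0
cutter 4.5703125 0
```

View pics/m8.png

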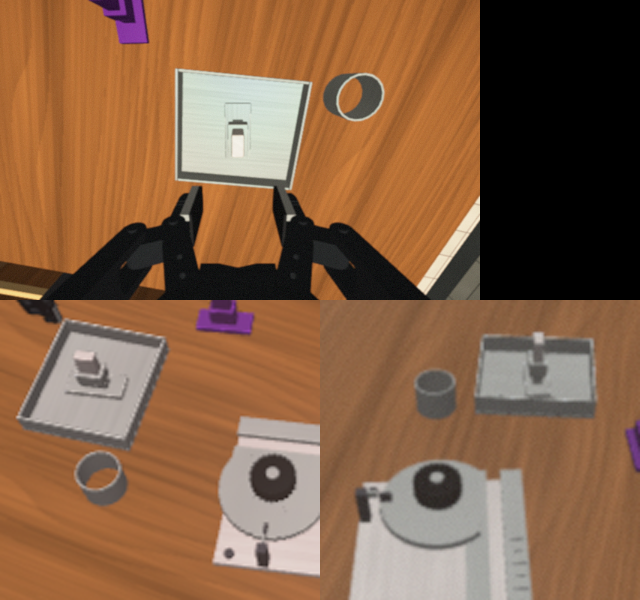

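The stop stands upright inside the tray at (237,140) in the wrist part. The pointer is still in line with the index post at (265,540) in the scene part, and the bystanders haven't moved. Handing in.

```bash
python3 -c "
from cell import bot
print(bot.sign_off())"
```

```text
the job is handed in; nothing more can be done
None
```

The fence stop is off the guide and standing upright in the wash tray, and the job is handed in at about 18 s of the 72 s allowed.

- **Wheel:** I turned it about 220° clockwise until the pointer met the index blade, then let go. The wrist camera showed it in line to under 1 px after release, and the last scene picture still shows it on the mark.
- **Slide:** the stop went along the slot, past the lock plate and out at the open end, with sideways forces under 1 N wherever I read them.
- **Placing:** I lowered it until it touched the tray floor (about 5 N), released it and rose to a TCP height of 0.22 m. The last pictures show it upright in the tray and the robot clear of everything.
- **Bystanders:** the bowl, jar and cutter show no change between the first and last scene pictures.

Two checks disagreed slightly. With the pointer nearly on the mark, the fitted guide pose said it was already there, while the blade in the image said about 0.7° short. I trusted the blade and turned that last bit. The stop was also about 2 mm further along the slot than first measured, which I corrected before gripping.

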